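# Park the tall skull case in the bench dock

## Task

Slide the tall glazed skull case across the bench into the empty bay of the low wooden dock and push it fully home, squarely against the dock's back stop. It is top-heavy: push only on its wooden plinth, low down, so that it slides along upright; do not tip it, lift it, or touch the glazed part or its brass handle. Leave everything else on the bench where it is.

Things in the scene. Friction and masses are not known exactly. Their poses are not given: they have to be found in the camera images.
- case: tall top-heavy display case with a skull in it, loose on the bench, about 0.9 kg. Square wooden plinth 90 x 90 mm, 50 mm high, edges along body x, y; origin at the centre of its underside, z up. Bench friction 0.5 to 0.7: it slides when pushed low, tips when pushed above some 60 mm. Starts to the robot's right, nearer the robot than the bay's line, turned at most 0.4 rad from the dock's axes
- case_top: glazed upper part, fixed to the plinth, not to be touched: 78 x 78 mm (6 mm inside the plinth's sides), from 50 to 252 mm above the bench, with a brass loop handle on its roof up to 274 mm. Origin at the centre of its underside, 50 mm above the bench
- dock: low wooden dock fixed to the bench: two bays side by side, both open to the dock's -y side. Origin on the bench at the centre of the empty bay (the one nearer the robot): the case's origin lies there when fully home, its sides along the dock's x and y (any quarter turn). The case enters along +y. The other bay, centred at x = +116 mm, holds a dark slide box
- dock_mouth (a point): point on the bench at the middle of the empty bay's mouth, 55 mm before the dock's origin (-y). From here to the stop the bay is 104 mm wide between rails 12 mm wide, 16 mm high. Before it, splayed lead-in pieces, also 16 mm high, reach 40 mm farther out (-y) and widen to about 145 mm at their ends
- dock_stop (a point): middle of the back stop's face at bench height, 45 mm past the dock's origin (+y); the stop is 30 mm high and as wide as both bays
- slide_box: dark wooden box 88 x 88 x 55 mm with small brass knob, standing in the dock's other bay; leave it. Origin at the centre of its underside
- beaker: glass beaker, 64 mm wide, 85 mm high; leave it. Origin at the centre of its underside
- jar: amber jar, 60 mm wide, 90 mm high; leave it. Origin at the centre of its underside
- skull: loose bone-coloured rounded skull cap, 80 mm wide, 81 mm high; leave it. Origin at the centre of its underside
- dish: flat clear dish, 90 mm wide, 16 mm high; leave it. Origin at the centre of its underside
- brush: small flat brush with a wooden handle, lying on the bench near the beaker; leave it. Origin under its middle
- weight: brass weight with a knob, 40 mm wide, 54 mm high; leave it. Origin at the centre of its underside

How it is judged (in metres and radians):
On the way:
1. the case stands upright in the mouth of the empty bay (y of case in the frame of dock above -0.11 m and x of case in the frame of dock between -0.02 and 0.02 m).
At the end, for the whole second after the job is handed in: the case stands still and upright in the dock's empty bay, between the rails, its back within about 6 mm of the back stop and square to it within 0.07 rad (y of case in the frame of dock between -0.006 and 0.004 m and x of case in the frame of dock between -0.011 and 0.011 m and (angle between the x axis of case and the x axis of dock, either way round below 0.07 rad or angle between the x axis of case and the y axis of dock, either way round below 0.07 rad) and angle between case's own z axis and vertical below 0.03 rad and linear speed of case below 0.01 m/s); the robot touches nothing.
It fails at once if the case tips by more than 0.15 rad (angle between case's own z axis and vertical above 0.15 rad).
It fails at once if the case is lifted (height (world z) of case above 0.012 m).
It fails at once if the robot presses on the glazed part or the handle (over 1.5 N) (contact force between case_top and the fingers above 1.5 N or contact force between case_top and the arm above 1.5 N).
It fails at once if another thing on the bench is moved by more than 15 mm (distance of any of slide_box, beaker, jar, skull, dish, brush, weight from where it was at the start of the episode above 0.015 m).
It also fails if it takes over 58 s, if anything falls off the work surface, if the arm or the gripper's body presses on something with over 40 N, if the wrist force passes 120 N, or if a joint passes its speed limit or range.

## Robot

A 6-joint arm with a two-finger parallel gripper is mounted at the origin on the work surface. World frame = base frame: x ahead of the robot, y to its left, z up, the work surface at z = 0. Lengths are in mm, angles in degrees, forces in N, time in s.
With the tool pointing down it reaches from about 350 to 850 mm from the base axis. Payload 8.1 kg.
Tool frame: the origin (TCP) lies at the very end of the fingers, on their centre line; the grasp point (between the pads) lies 19 mm behind it; z points along the fingers, y is the direction in which the jaws open and shut (so a half turn about z gives the same grasp; the last joint's range is limited). The gripper opens to 85 mm and grips with 20 to 120 N. Pads are 22 mm wide; open, the fingers measure 114 mm over their backs; the gripper's body (76 mm by 85 mm) begins 54 mm behind the grasp point. The pads swing forward as they close: fully open they stand 13 mm farther back than shut.
Start: joints at [-74.851, 7.471, 85.268, -0, 87.261, -4.893], TCP at [205.646, -563.662, 204.592] pointing down, gripper open.
Joint ranges: [-169.43, 169.43], [-51.17, 129.36], [1.28, 143.12], [-76.62, 256.62], [0, 156.53], [-152.29, 152.29]. Speed limits (degrees/s): [136.94, 136.94, 159.86, 180, 180, 180].

## Interface

Orientations are given as [roll, pitch, yaw] about the fixed x, y, z axes, in that order (R = Rz(yaw) Ry(pitch) Rx(roll)).
In Python, from bench import r gives the robot as it stands.
- The arm moves only by the shell command python3 -m jog 'ROWS' [OPENING] [FORCE]. ROWS is JSON, a list of rows, each a list of 6 numbers: the shift along the tool's x, y, z normalised to -1 to 1, where 1 is 0.25 m, then the turn, a rotation vector about the tool's x, y, z normalised to -1 to 1, where 1 is pi rad. In form: [[x, y, z, ax, ay, az], ...]. A call has 1 to 10 rows; each row is the pose to reach, as a shift and turn from the pose commanded when the call began, along the tool's axes at that moment, turning the shorter way round; what a row does not reach only later rows make up. A row lasts 1/10 s, in which the tool goes at most 50 mm and 8.59 degrees, less where a joint would pass 70% of its speed; a pose out of reach is approached as far as the arm can. A call with a number of a shift or a turn outside -1 to 1 is refused whole. A call with a gripper value outside its range is refused whole. OPENING is the opening, from 0 (shut) to 1 (fully open), set as the call begins (- or left out, the last holds). The fingers move at their own pace and stop on an object; FORCE is the grip in N (left out, the last holds). Time passes only in rows, so rows that repeat a pose let the fingers close. It gives the time, the measured TCP pose, the force and the opening at its end, in the units of the state.
- r.sense(): the state, without advancing time (a new reading comes with each control period).
- r.snapshot(name): name is "scene" or "top"; returns a dict with "pixels" (384x512x3 uint8, red, green, blue), "intrinsics" (3x3 intrinsics, pixels), "extrinsics" (4x4, takes a point from camera to world coordinates). Camera axes: x right, y down, z forward; pixel columns grow to the right and rows downward; lengths in mm; the calibration is good to about 2 mm. A picture is of the moment at which its call begins. There is no depth.
- r.hand_in(): hands the job in, once; it reports no verdict.
The state is a dict: "time": time; "joint_pos": joint angles; "qd": joint speeds; "joint_efforts": joint torques, N m; "tool_pos": TCP position; "tcp_rot": TCP orientation; "ft_force": force on the tool from outside, world axes, zero at the start; "wrist_torque": the same for the moment, N m; "finger_gap": finger opening in mm.
Only numpy, scipy, OpenCV 4.12 (cv2) and the standard library are available. Lean on these libraries where they do the work, as an engineer would, in place of code of your own. Each camera call takes 0.05 s, during which the arm holds its last target.

## Working session

There is one attempt and no reset: what is moved stays moved. The work goes in short steps, Python scripts to look and compute and a shell command to move; the robot and the scene stay as the last step left them, time stands still between calls to the robot, and variables do not carry over. Pictures are saved under pics/ and viewed, and the job is handed in when it is done.

```bash
ls; mkdir -p pics
python3 - <<'E'
from bench import r
import cv2,numpy as np
for n in("scene","top"):
    s=r.snapshot(n); cv2.imwrite(f"pics/{n}0.png",s["pixels"][:,:,::-1]); print(n,np.round(s["intrinsics"],1).tolist(),np.round(s["extrinsics"],3).tolist())
print(r.sense())
E
```

```text
pics
scene [[405.6, 0.0, 259.1], [0.0, 405.6, 193.5], [0.0, 0.0, 1.0]] [[-0.145, 0.705, -0.695, 1311.101], [0.989, 0.106, -0.099, 29.23], [0.004, -0.702, -0.713, 796.928], [0.0, 0.0, 0.0, 1.0]]
top [[446.1, 0.0, 256.9], [0.0, 446.1, 190.7], [0.0, 0.0, 1.0]] [[-0.004, -0.999, 0.037, 532.631], [-1.0, 0.005, 0.011, -92.484], [-0.011, -0.036, -0.999, 1156.608], [0.0, 0.0, 0.0, 1.0]]
{'time': 0.1, 'joint_pos': array([-7.48512541e+01,  7.51279165e+00,  8.53234357e+01,  2.23598233e-03,
        8.72621728e+01, -4.89441591e+00]), 'qd': array([-0.02521392, -0.0142186 , -0.11715293,  0.0140799 ,  0.05922019,
       -0.03352768]), 'joint_efforts': array([ 5.11735871e-04, -5.70951712e+01, -5.01942980e+01, -2.06119007e-04,
        8.17512337e-03,  7.39733787e-05]), 'tool_pos': array([ 205.51518164, -563.12232885,  203.6246209 ]), 'tcp_rot': array([-1.79902149e+02, -1.06205765e-02,  2.00430440e+01]), 'ft_force': array([ 0.64622244,  0.30473771, -0.08019876]), 'wrist_torque': array([ 0.01209913, -0.02512955, -0.05818318]), 'finger_gap': 85.33512895992219}
```

View pics/scene0.png

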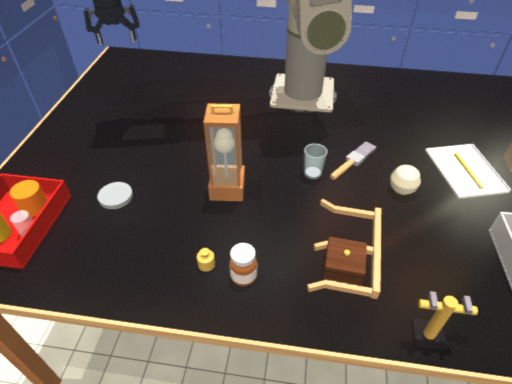

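View pics/top0.png

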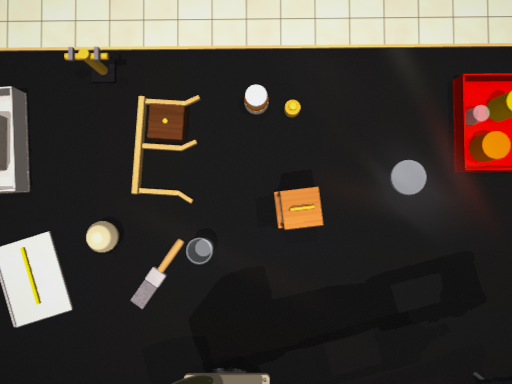

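Run:
```python
import cv2
s=cv2.imread("pics/scene0.png");t=cv2.imread("pics/top0.png")
cv2.imwrite("pics/c1.png",cv2.resize(s[90:300,190:390],None,fx=3.5,fy=2.8,interpolation=2)) if 0 else None
cv2.imwrite("pics/s_case.png",cv2.resize(s[95:210,180:280],None,fx=5,fy=5,interpolation=2))
cv2.imwrite("pics/s_dock.png",cv2.resize(s[190:305,300:400],None,fx=5,fy=5,interpolation=2))
cv2.imwrite("pics/t_dock.png",cv2.resize(t[85:215,120:250],None,fx=4.5,fy=4.5,interpolation=2))
cv2.imwrite("pics/t_case.png",cv2.resize(t[170:250,260:340],None,fx=6,fy=6,interpolation=2))
```

```text
(no output)
```

View pics/s_case.png

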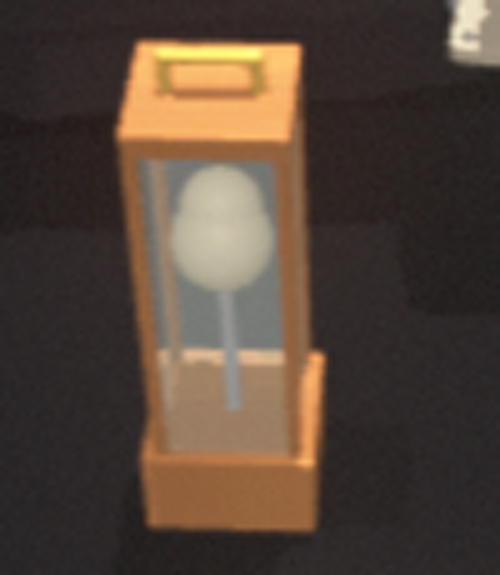

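View pics/s_dock.png

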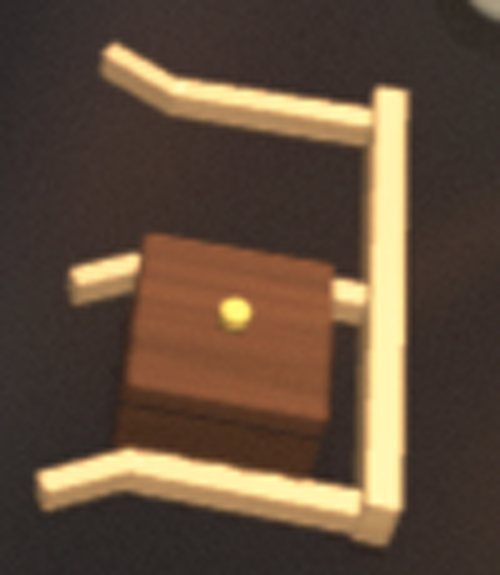

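View pics/t_dock.png

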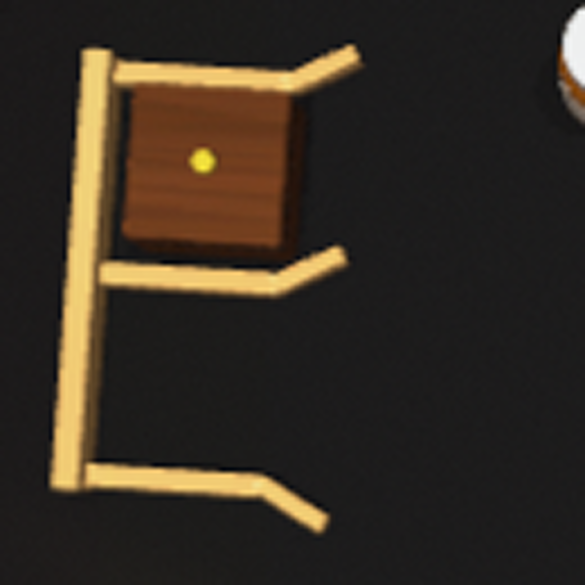

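View pics/t_case.png

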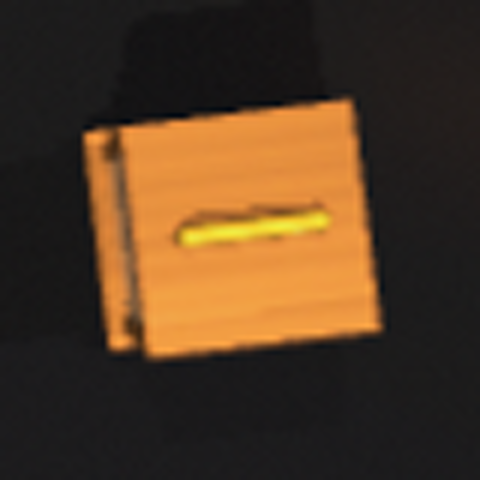

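```bash
cat > h.py <<'E'
import numpy as np
C={"scene":(np.array([[405.6,0,259.1],[0,405.6,193.5],[0,0,1]]),None),"top":None}
from bench import r
def cam(n):
    s=r.snapshot(n); return s
def ray(s,p,z):
    K=s["intrinsics"];E=s["extrinsics"]
    p=np.asarray(p,float).reshape(-1,2)
    d=np.c_[p,np.ones(len(p))]@np.linalg.inv(K).T@E[:3,:3].T
    o=E[:3,3]; t=(z-o[2])/d[:,2]
    return (o+d*t[:,None])[:,:2]
E
python3 - <<'E'
from h import *
t=cam("top");s=cam("scene")
T=lambda L,z:ray(t,np.array(L)/4.5+[120,85]-0.4,z)
ang=lambda a,b:np.degrees(np.arctan2(*(b-a)[::-1]))
m=T([(278,284),(102,273)],16);n=T([(263,486),(87,474)],16);f=T([(295,83),(115,71)],16)
for k in(m,n,f):print(k.round(1),ang(k[0],k[1]))
st=T([(81,490),(111,55),(52,488),(85,50)],30);print("stop",st.round(1),ang(st[0],st[1]),ang(st[2],st[3]))
P=lambda L,z:ray(t,np.array(L)/6+[260,170]-0.4,z)
ro=P([(120,127),(352,98),(382,330),(148,357)],252);print("roof",ro.round(1),ro.mean(0),[np.linalg.norm(ro[i]-ro[i-1]).round(1) for i in range(4)],[ang(ro[i],ro[(i+1)%4]).round(1) for i in range(4)])
pl=P([(85,132),(110,350)],50);print("plinth",pl.round(1),ang(*pl))
S=lambda L,z:ray(s,np.array(L)/5+[180,95]-0.4,z)
a=S([(145,458),(318,460),(325,353)],50);print("pl scene top",a.round(1),ang(a[0],a[1]))
a=S([(148,528),(316,531)],0);print("bottom",a.round(1),ang(a[0],a[1]))
a=S([(118,138),(296,140),(302,45),(138,43)],252);print("roof sc",a.round(1),a.mean(0))
D=lambda L,z:ray(s,np.array(L)/5+[300,190]-0.4,z)
print("near rail sc",D([(175,105),(360,133),(170,84),(368,108)],16).round(1))
# others
for nm,p,z in(("beaker",(200,251),40),("jar",(256,97),70),("weight",(293,108),40),("brushtip",(182,241),8),("dish",(408,177),10)):print(nm,ray(t,p,z).round(0))
E
```

```text
[[685.8 113.6]
 [692.7 214.5]] 86.08116793560455
[[570.3 121.9]
 [577.6 222.5]] 85.83393822977077
[[801.6 104. ]
 [809.2 207.6]] 85.76587297334666
stop [[568.1 222. ]
 [815.  206.2]
 [569.3 238.4]
 [818.  221. ]] -3.65017917214201 -3.985355296391565
roof [[ 565.3 -128.8]
 [ 574.7 -207.2]
 [ 496.4 -216.6]
 [ 487.7 -137.7]] [ 531.01567924 -172.57635931] [np.float64(78.1), np.float64(79.0), np.float64(78.8), np.float64(79.3)] [np.float64(-83.1), np.float64(-173.2), np.float64(96.3), np.float64(6.6)]
plinth [[ 570.5 -122.4]
 [ 480.6 -132.2]] -173.79529982346895
pl scene top [[ 575.9 -209.4]
 [ 563.8 -119.2]
 [ 479.7 -129.9]] 97.61931960904494
bottom [[ 579.4 -211.2]
 [ 568.  -120.8]] 97.13803308885069
roof sc [[ 573.1 -205.2]
 [ 562.4 -124.7]
 [ 485.5 -135.8]
 [ 495.7 -214.4]] [ 529.15173567 -170.02602651]
near rail sc [[582.1 124.1]
 [587.5 218.3]
 [567.5 121.2]
 [569.3 223.3]]
beaker [[423.  62.]]
jar [[803. -80.]]
weight [[ 781. -172.]]
brushtip [[446. 113.]]
dish [[ 608. -468.]]
```

```bash
cat >> h.py <<'E'
from scipy.spatial.transform import Rotation as R
def Rt(yaw,tilt): return R.from_euler("xyz",[180,-tilt,yaw],degrees=True)
def row(pos,rot):
    q=r.sense(); R0=R.from_euler("xyz",q["tcp_rot"],degrees=True)
    d=R0.inv().apply(np.array(pos)-q["tool_pos"])/250
    w=(R0.inv()*rot).as_rotvec()/np.pi
    print("row",np.round(d,3).tolist(),np.round(w,3).tolist(),"dist",np.linalg.norm(d)*250)
dx=np.array([np.cos(np.radians(-4)),np.sin(np.radians(-4))]);dy=np.array([-dx[1],dx[0]]);DO=np.array([632,172.7])
def st():
    q=r.sense();print(q["time"],q["tool_pos"].round(1),q["tcp_rot"].round(1),q["ft_force"].round(1),q["joint_pos"].round(0),round(q["finger_gap"],1))
E
python3 -c "
from h import *
row([420,-184,130],Rt(6.7,35))"
```

```text
row [1.326, -1.131, 0.297] [-0.023, 0.194, 0.072] dist 441.94617203566486
```

```bash
python3 -m jog '[[0.66,-0.57,0.1,-0.023,0.194,0.072],[0.66,-0.57,0.1,-0.023,0.194,0.072],[0.66,-0.57,0.1,-0.023,0.194,0.072],[0.66,-0.57,0.1,-0.023,0.194,0.072],[0.66,-0.57,0.1,-0.023,0.194,0.072],[0.66,-0.57,0.1,-0.023,0.194,0.072],[0.66,-0.57,0.1,-0.023,0.194,0.072]]' 0.6 40
python3 -c "
from h import *
st();row([420,-184,130],Rt(6.7,35))"
```

```text
time: 0.9
tool_pos: [311.4, -374.0, 180.0]
tcp_rot: [179.8, -35.0, 6.7]
ft_force: [0.4, 0.1, 0.2]
finger_gap: 51.2
0.9 [ 311.4 -374.   180. ] [179.8 -35.    6.7] [0.4 0.1 0.2] [-85. -20. 121.  35.  82.  -7.] 51.2
row [0.312, -0.705, 0.46] [0.001, -0.0, 0.0] dist 224.45598083803753
```

```bash
python3 -m jog '[[0.312,-0.705,0.46,0,0,0],[0.312,-0.705,0.46,0,0,0],[0.312,-0.705,0.46,0,0,0],[0.312,-0.705,0.46,0,0,0],[0.312,-0.705,0.46,0,0,0],[0.312,-0.705,0.46,0,0,0],[0.312,-0.705,0.46,0,0,0]]'
python3 -c "
from h import *
st()
c=np.array([485.3,-176.8]);d=np.array([np.cos(np.radians(6.7)),np.sin(np.radians(6.7))])
for b in(25,): p=c-d*b; row([*p,17],Rt(6.7,35))
import cv2
for n in('scene','top'): cv2.imwrite(f'pics/{n}1.png',cam(n)['pixels'][:,:,::-1])
"
```

```text
time: 1.6
tool_pos: [421.3, -184.0, 132.1]
tcp_rot: [179.7, -35.1, 7.0]
ft_force: [-0.5, 0.0, 0.7]
finger_gap: 51.2
1.6 [ 421.3 -184.   132.1] [179.7 -35.1   7. ] [-0.5  0.   0.7] [-57. -44. 141.  33.  69.  18.] 51.2
row [-0.136, -0.0, 0.467] [0.001, -0.001, 0.001] dist 121.66523666556574
```

View pics/scene1.png

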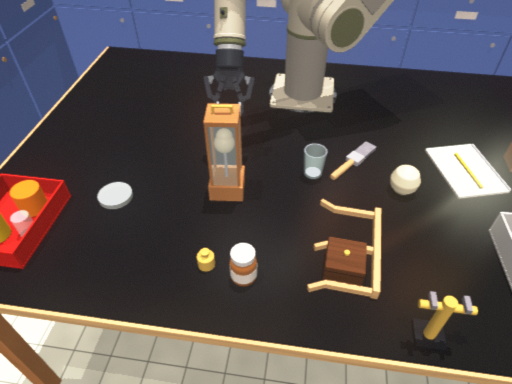

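```bash
python3 -c "
from h import *
c=np.array([485.3,-176.8]);d=np.array([np.cos(np.radians(6.7)),np.sin(np.radians(6.7))])
for b in(28,): p=c-d*b; row([*p,60],Rt(6.7,30));row([*p,17],Rt(6.7,30))
"
```

```text
row [-0.044, -0.003, 0.32] [0.001, -0.028, 0.0] dist 80.75122228141358
row [-0.143, -0.003, 0.461] [0.001, -0.028, 0.0] dist 120.58694282985364
```

```bash
python3 -m jog '[[-0.044,-0.003,0.32,0,-0.028,0],[-0.044,-0.003,0.32,0,-0.028,0],[-0.044,-0.003,0.32,0,-0.028,0],[-0.1,-0.003,0.4,0,-0.028,0],[-0.143,-0.003,0.461,0,-0.028,0],[-0.143,-0.003,0.461,0,-0.028,0],[-0.143,-0.003,0.461,0,-0.028,0]]'
python3 -c "
from h import *
st()
import cv2
for n in('scene','top'): cv2.imwrite(f'pics/{n}2.png',cam(n)['pixels'][:,:,::-1])
"
```

```text
time: 2.4
tool_pos: [457.1, -179.5, 16.5]
tcp_rot: [180.0, -30.1, 6.6]
ft_force: [0.4, -0.1, 0.4]
finger_gap: 51.2
2.4 [ 457.1 -179.5   16.5] [180.  -30.1   6.6] [ 0.4 -0.1  0.4] [-46. -22. 139.  32.  49.  18.] 51.2
```

View pics/top2.png

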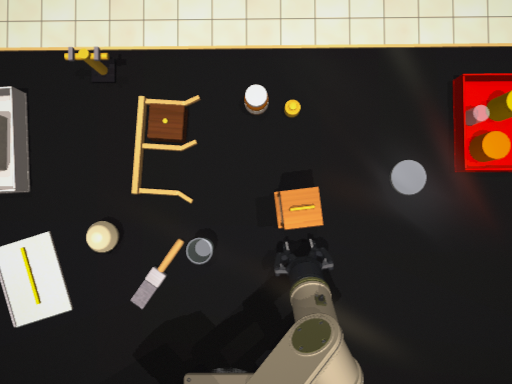

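```bash
python3 -m jog '[[0.017,0,0.01,0,0,0],[0.035,0,0.02,0,0,0],[0.052,0,0.03,0,0,0],[0.061,0,0.035,0,0,0],[0.069,0,0.04,0,0,0],[0.078,0,0.045,0,0,0],[0.087,0,0.05,0,0,0],[0.095,0,0.055,0,0,0],[0.104,0,0.06,0,0,0],[0.104,0,0.06,0,0,0]]'
cat >> h.py <<'E'
import cv2
def shots(k,show=True):
    out={}
    for n in("scene","top"):
        s=cam(n);out[n]=s;cv2.imwrite(f"pics/{n}{k}.png",s["pixels"][:,:,::-1])
    a=out["scene"]["pixels"][:,:,::-1];b=out["top"]["pixels"][:,:,::-1]
    p=cv2.resize(a[90:300,150:400],None,fx=3,fy=3,interpolation=2)
    q=cv2.resize(b[80:280,120:380],None,fx=3,fy=3,interpolation=2)
    cv2.imwrite(f"pics/{k}s.png",p[:600]);cv2.imwrite(f"pics/{k}t.png",q)
    return out
def caseangle(s):
    "roof in top view via orange mask -> minAreaRect, cast at z=252"
    h=cv2.cvtColor(s["pixels"],cv2.COLOR_RGB2HSV)
    m=cv2.inRange(h,(8,120,130),(20,255,255))
    cs,_=cv2.findContours(m,cv2.RETR_EXTERNAL,cv2.CHAIN_APPROX_NONE)
    c=max(cs,key=cv2.contourArea);return m,c
E
python3 - <<'E'
from h import *
st();o=shots("3");m,c=caseangle(o["top"]);print(cv2.contourArea(c),cv2.boundingRect(c))
E
```

```text
time: 3.5
tool_pos: [487.2, -174.8, 15.5]
tcp_rot: [179.9, -30.1, 6.7]
ft_force: [0.0, -0.2, 0.1]
finger_gap: 51.1
3.5 [ 487.2 -174.8   15.5] [179.9 -30.1   6.7] [ 0.  -0.2  0.1] [-42. -17. 135.  32.  46.  22.] 51.1
1617.5 (274, 187, 50, 43)
```

View pics/3t.png

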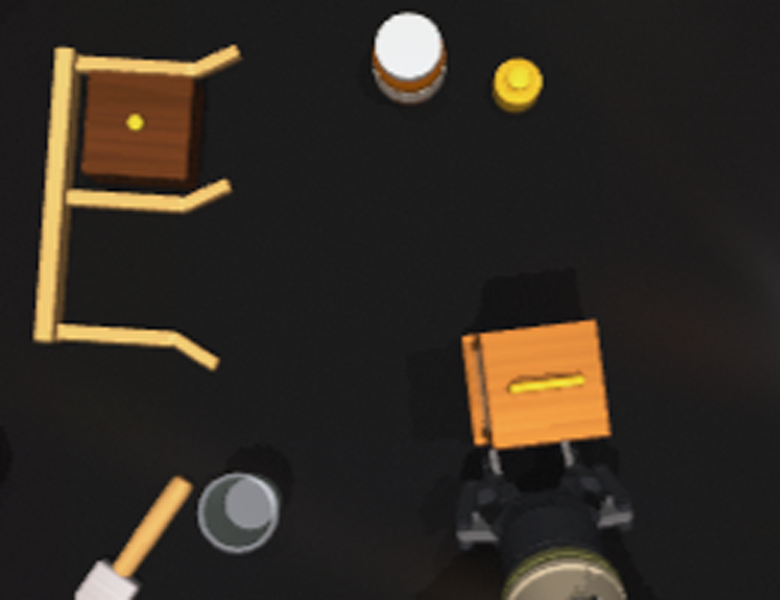

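View pics/3s.png

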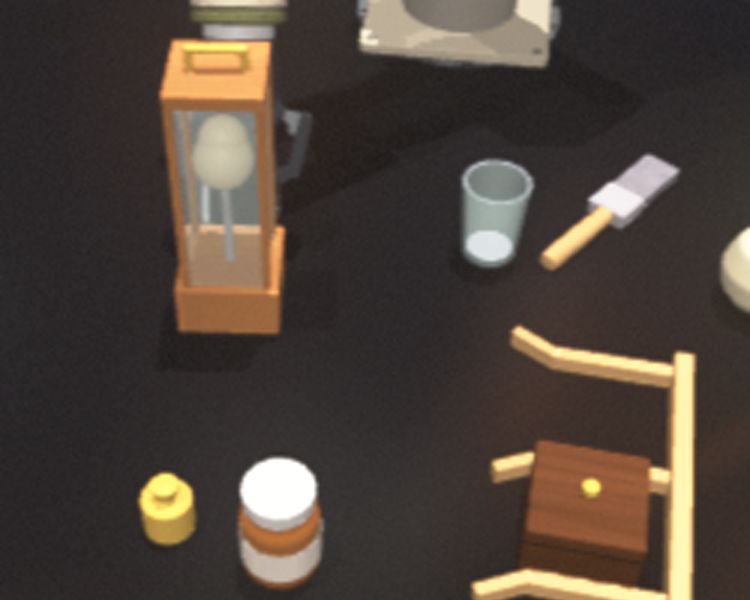

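```bash
python3 -m jog '[[0.009,0,0.005,0,0,0],[0.017,0,0.01,0,0,0],[0.026,0,0.015,0,0,0],[0.035,0,0.02,0,0,0]]'
python3 -m jog '[[0.009,0,0.005,0,0,0],[0.017,0,0.01,0,0,0],[0.026,0,0.015,0,0,0],[0.035,0,0.02,0,0,0]]'
python3 - <<'E'
from h import *
st();o=shots("4")
E
```

```text
time: 4.0
tool_pos: [496.8, -173.7, 15.3]
tcp_rot: [179.9, -30.0, 6.7]
ft_force: [-7.9, 0.4, 4.2]
finger_gap: 51.2
time: 4.4
tool_pos: [506.7, -172.5, 15.3]
tcp_rot: [179.9, -30.0, 6.7]
ft_force: [-7.2, -0.1, 3.9]
finger_gap: 51.5
4.4 [ 506.7 -172.5   15.3] [179.9 -30.    6.7] [-7.2 -0.1  3.9] [-40. -14. 133.  32.  44.  24.] 51.5
```

View pics/4t.png

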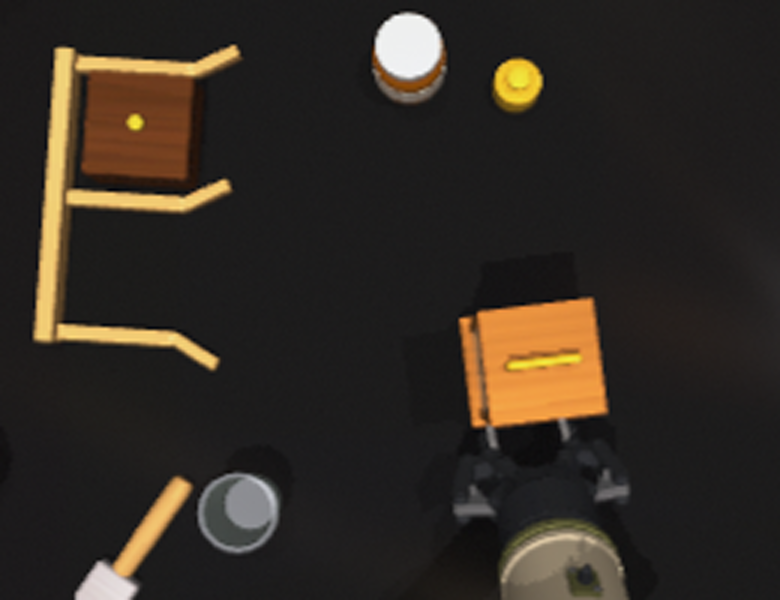

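View pics/4s.png

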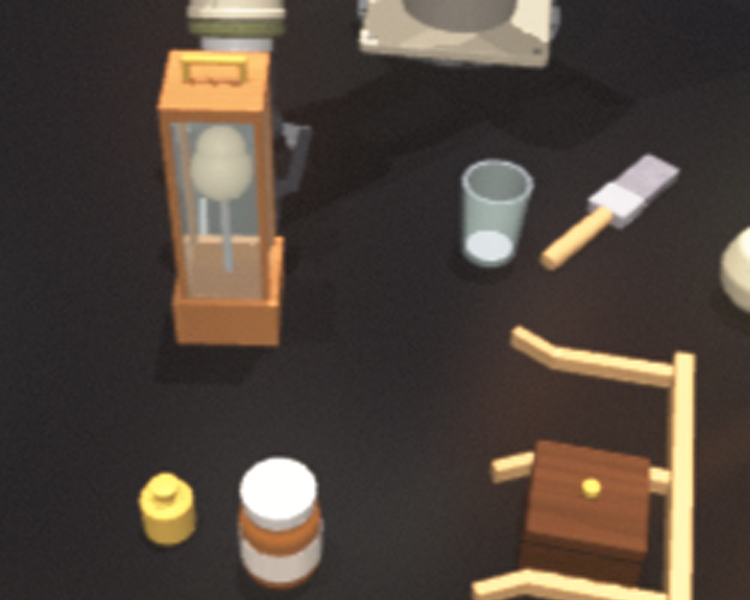

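```bash
cat >> h.py <<'E'
def todock(p,yaw=None):
    v=np.asarray(p)-DO; return np.array([v@dx,v@dy]).round(1)
def roof(s,L):
    a=ray(s,np.array(L)/3+[120,80]-0.35,252)
    sd=[np.linalg.norm(a[i]-a[i-1]).round(1) for i in range(4)]
    yaws=[(np.degrees(np.arctan2(*(a[(i+1)%4]-a[i])[::-1]))+45)%90-45 for i in range(4)]
    print("roof c",a.mean(0).round(1),"sides",sd,"yaw",np.round(yaws,1),np.mean(yaws).round(1),"dock",todock(a.mean(0)))
def base(s,L):
    a=ray(s,np.array(L)/3+[150,90]-0.35,0)
    y=np.degrees(np.arctan2(*(a[1]-a[0])[::-1]))-90
    c=a.mean(0)-45*np.array([np.cos(np.radians(y)),np.sin(np.radians(y))])
    print("base edge",a.round(1).tolist(),np.linalg.norm(a[1]-a[0]).round(1),"yaw",y.round(1),"c",c.round(1),"dock",todock(c))
E
python3 - <<'E'
from h import *
roof(cam("top"),[(477,311),(592,297),(607,412),(488,427)])
base(cam("scene"),[(175,343),(279,345)])
E
```

```text
roof c [ 545.9 -169.9] sides [np.float64(78.7), np.float64(78.3), np.float64(78.2), np.float64(80.8)] yaw [6.7 6.9 6.9 5.1] 6.4 dock [ -62.  -347.8]
base edge [[593.6, -211.2], [582.1, -118.7]] 93.2 yaw 7.0 c [ 543.2 -170.5] dock [ -64.7 -348.6]
```

```bash
cat >> h.py <<'E'
def path(c0,y0,c1,y1,a,b,z,tilt,facing,n=10):
    """case c0,y0 -> c1,y1 ; tcp held at a behind centre along facing normal, b lateral. facing: 0 pushes +x face dir, 90 pushes +y"""
    q=r.sense(); R0=R.from_euler("xyz",q["tcp_rot"],degrees=True)
    for k in range(1,n+1):
        t=k/n; c=np.array(c0)*(1-t)+np.array(c1)*t; y=y0*(1-t)+y1*t
        f=np.radians(y+facing); F=np.array([np.cos(f),np.sin(f)]);N=np.array([-F[1],F[0]])
        p=c-a*F+b*N
        d=R0.inv().apply(np.array([*p,z])-q["tool_pos"])/250; w=(R0.inv()*Rt(y+facing,tilt)).as_rotvec()/np.pi
        print(np.r_[d,w].round(3).tolist())
E
python3 - <<'E'
from h import *
c1=DO-350*dy-1*dx
path([544.7,-170.2],6.7,c1,-4.5,38,2.2,15.5,30,0)
E
```

```text
[0.021, 0.002, 0.011, -0.003, -0.0, 0.005]
[0.042, 0.005, 0.024, -0.006, -0.0, 0.011]
[0.063, 0.007, 0.036, -0.009, -0.0, 0.016]
[0.085, 0.009, 0.048, -0.012, -0.0, 0.021]
[0.106, 0.012, 0.061, -0.015, -0.0, 0.027]
[0.128, 0.014, 0.073, -0.018, -0.0, 0.032]
[0.149, 0.016, 0.085, -0.021, -0.0, 0.038]
[0.171, 0.019, 0.098, -0.025, -0.0, 0.043]
[0.192, 0.021, 0.11, -0.028, -0.0, 0.048]
[0.214, 0.024, 0.123, -0.031, -0.0, 0.054]
```

```bash
python3 -m jog '[[0.021,0.002,0.011,-0.003,0,0.005],[0.042,0.005,0.024,-0.006,0,0.011],[0.063,0.007,0.036,-0.009,0,0.016],[0.085,0.009,0.048,-0.012,0,0.021],[0.106,0.012,0.061,-0.015,0,0.027],[0.128,0.014,0.073,-0.018,0,0.032],[0.149,0.016,0.085,-0.021,0,0.038],[0.171,0.019,0.098,-0.025,0,0.043],[0.192,0.021,0.11,-0.028,0,0.048],[0.2,0.022,0.115,-0.031,0,0.054]]'
python3 - <<'E'
from h import *
st();o=shots("5")
E
```

```text
time: 5.6
tool_pos: [564.6, -170.5, 15.0]
tcp_rot: [-179.9, -30.0, -4.6]
ft_force: [-7.3, 1.3, 4.1]
finger_gap: 51.3
5.6 [ 564.6 -170.5   15. ] [-179.9  -30.    -4.6] [-7.3  1.3  4.1] [-30.  -8. 128.  22.  35.  49.] 51.3
```

View pics/5t.png

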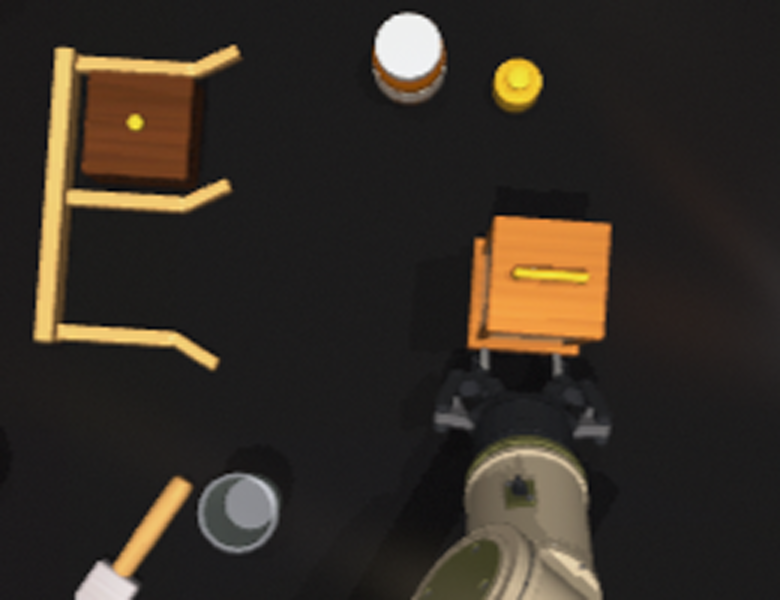

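View pics/5s.png

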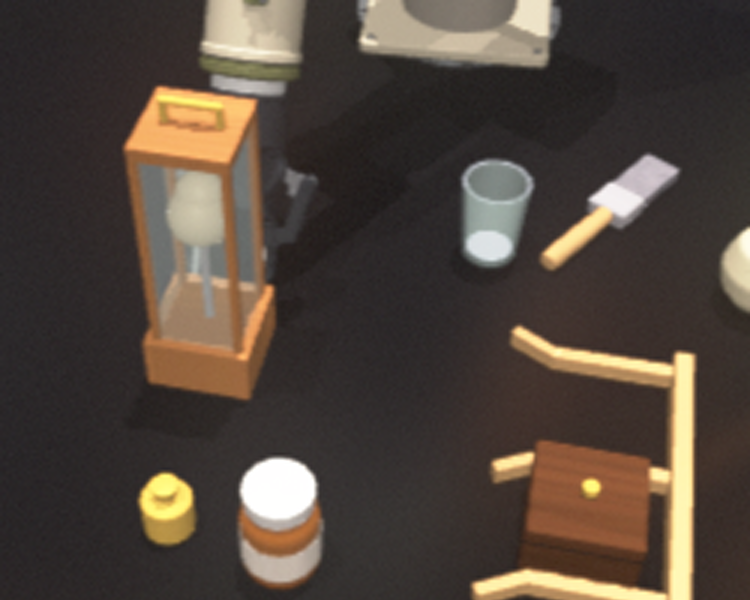

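Run:
```python
from h import *
roof(cam("top"),[(494,215),(611,224),(606,341),(488,334)])
base(cam("scene"),[(149,383),(248,396)])
```

```text
roof c [ 602.2 -176.3] sides [np.float64(80.9), np.float64(79.4), np.float64(79.4), np.float64(79.8)] yaw [-4.7 -3.  -3.7 -3.3] -3.7 dock [  -5.3 -350.2]
base edge [[643.3, -222.5], [645.2, -134.7]] 87.8 yaw -1.2 c [ 599.3 -177.7] dock [  -8.2 -351.8]
```

```bash
python3 -m jog '[[0.007,0,0.004,0,0,0],[0.014,0,0.008,0,0,0],[0.02,0,0.012,0,0,0],[0.022,0,0.013,0,0,0],[0.022,0,0.013,0,0,0],[0,0,0,0,0,0],[-0.1,0,-0.06,0,0,0],[-0.17,0,-0.1,0,0,0],[-0.17,0,-0.1,0,0,0]]'
python3 - <<'E'
from h import *
st();o=shots("6")
E
```

```text
time: 6.7
tool_pos: [513.6, -166.8, 15.0]
tcp_rot: [-180.0, -30.0, -4.6]
ft_force: [0.6, -1.4, 0.2]
finger_gap: 51.6
6.7 [ 513.6 -166.8   15. ] [-180.   -30.    -4.6] [ 0.6 -1.4  0.2] [-34. -17. 135.  24.  37.  45.] 51.6
```

View pics/6t.png

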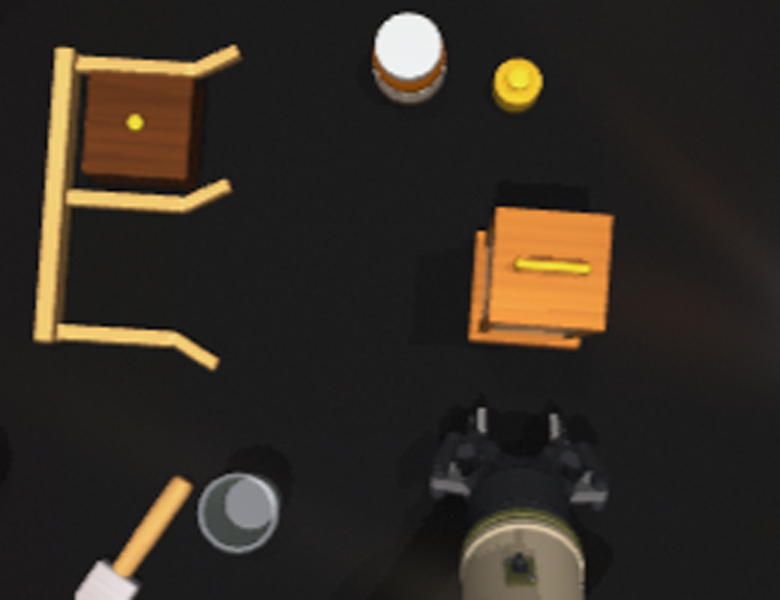

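View pics/6s.png

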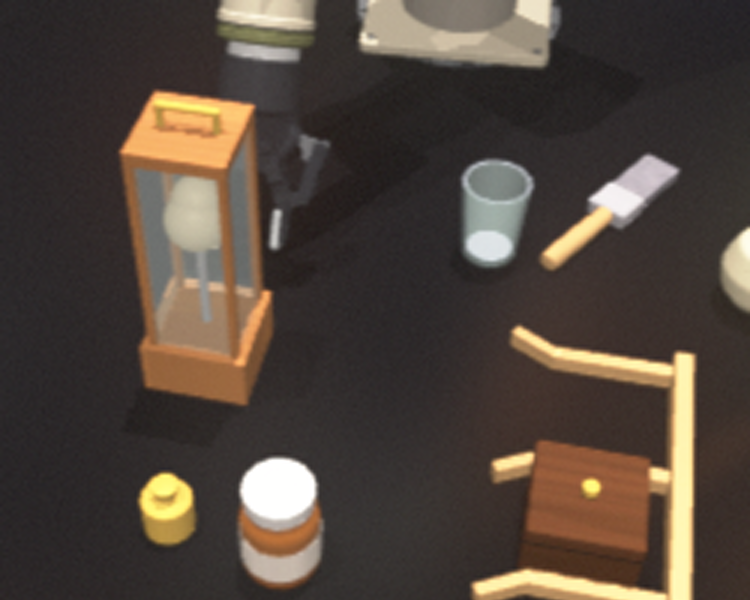

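Run:
```python
from h import *
roof(cam("top"),[(497,207),(613,215),(605,332),(489,325)])
row([470,-310,160],Rt(86,30))
```

```text
roof c [ 608.2 -177.2] sides [np.float64(80.3), np.float64(78.7), np.float64(79.5), np.float64(78.4)] yaw [-4.3 -4.5 -3.7 -4.2] -4.2 dock [   0.6 -350.7]
row [0.166, 0.582, -0.565] [0.252, -0.0, -0.435] dist 206.86085655433496
```

```bash
python3 -m jog '[[0.166,0.582,-0.565,0.05,0,-0.087],[0.166,0.582,-0.565,0.1,0,-0.174],[0.166,0.582,-0.565,0.252,0,-0.435],[0.166,0.582,-0.565,0.252,0,-0.435],[0.166,0.582,-0.565,0.252,0,-0.435],[0.166,0.582,-0.565,0.252,0,-0.435],[0.166,0.582,-0.565,0.252,0,-0.435],[0.166,0.582,-0.565,0.252,0,-0.435],[0.166,0.582,-0.565,0.252,0,-0.435],[0.166,0.582,-0.565,0.252,0,-0.435]]'
python3 - <<'E'
from h import *
st()
row([600,-310,130],Rt(86,30))
E
```

```text
time: 7.85
tool_pos: [470.1, -310.7, 158.6]
tcp_rot: [-180.0, -30.0, 77.6]
ft_force: [1.0, 0.2, -0.6]
finger_gap: 51.4
7.85 [ 470.1 -310.7  158.6] [-180.   -30.    77.6] [ 1.   0.2 -0.6] [-54.  20.  81.  22.  99. -42.] 51.4
row [0.042, 0.507, 0.156] [0.023, -0.0, -0.041] dist 132.99253437475645
```

```bash
python3 -m jog '[[0.042,0.507,0.156,0.023,0,-0.041],[0.042,0.507,0.156,0.023,0,-0.041],[0.042,0.507,0.156,0.023,0,-0.041],[0.042,0.507,0.156,0.023,0,-0.041],[0.042,0.507,0.156,0.023,0,-0.041]]'
python3 - <<'E'
from h import *
st()
c=np.array([607.8,-177.2])
p=c-78*dy
row([*p,60],Rt(86,30));row([*p,15.5],Rt(86,30))
E
```

```text
time: 8.35
tool_pos: [600.1, -309.0, 128.7]
tcp_rot: [-180.0, -30.1, 85.8]
ft_force: [-0.8, -0.1, -0.2]
finger_gap: 51.3
8.35 [ 600.1 -309.   128.7] [-180.   -30.1   85.8] [-0.8 -0.1 -0.2] [-45.  39.  59.  23. 102. -40.] 51.3
row [0.049, -0.007, 0.346] [0.0, -0.0, -0.001] dist 87.36888593132986
row [-0.04, -0.006, 0.5] [0.0, -0.0, -0.001] dist 125.3995179437457
```

```bash
python3 -m jog '[[0.049,-0.007,0.346,0,0,0],[0.049,-0.007,0.346,0,0,0],[0,-0.007,0.42,0,0,0],[-0.04,-0.006,0.5,0,0,0],[-0.04,-0.006,0.5,0,0,0],[-0.04,-0.006,0.5,0,0,0]]'
python3 - <<'E'
from h import *
st();shots("7")
E
```

```text
time: 8.95
tool_pos: [601.7, -256.7, 18.0]
tcp_rot: [179.9, -30.0, 85.7]
ft_force: [0.4, 0.3, -0.5]
finger_gap: 51.2
8.95 [ 601.7 -256.7   18. ] [179.9 -30.   85.7] [ 0.4  0.3 -0.5] [-42.  40.  69.  24.  90. -41.] 51.2
```

View pics/7t.png

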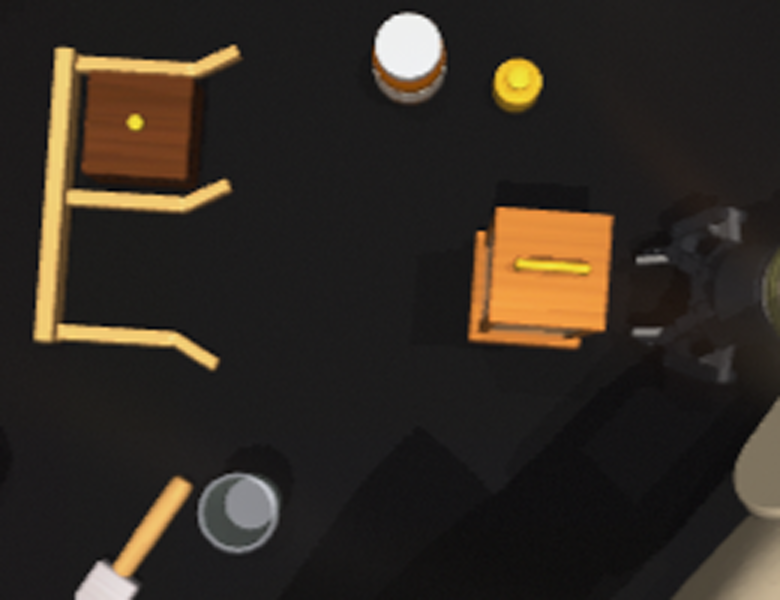

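View pics/scene7.png

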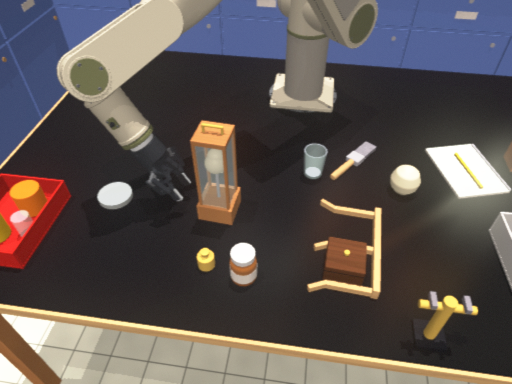

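```bash
python3 -m jog '[[0.035,0,0.02,0,0,0],[0.069,0,0.04,0,0,0],[0.104,0,0.06,0,0,0],[0.121,0,0.07,0,0,0],[0.135,0,0.078,0,0,0],[0.149,0,0.086,0,0,0],[0.163,0,0.094,0,0,0],[0.177,0,0.102,0,0,0],[0.191,0,0.11,0,0,0],[0.205,0,0.118,0,0,0]]'
python3 - <<'E'
from h import *
st();shots("8")
E
```

```text
time: 10.05
tool_pos: [606.4, -196.8, 17.3]
tcp_rot: [179.9, -30.0, 85.7]
ft_force: [-0.9, -4.6, -1.0]
finger_gap: 51.4
10.05 [ 606.4 -196.8   17.3] [179.9 -30.   85.7] [-0.9 -4.6 -1. ] [-38.  36.  76.  25.  86. -39.] 51.4
```

View pics/8t.png

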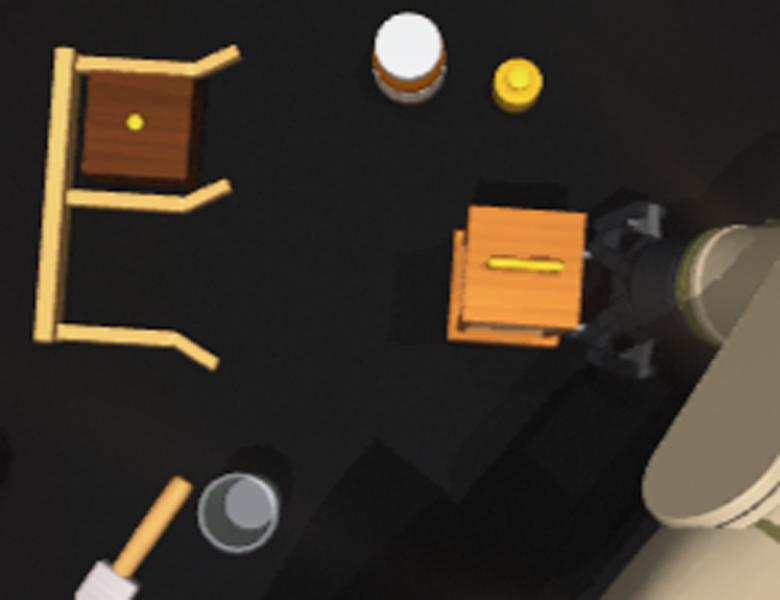

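Run:
```python
from h import *
roof(cam("top"),[(468,206),(586,212),(582,329),(463,325)])
print(todock(r.sense()["tool_pos"][:2]))
```

```text
roof c [ 609.4 -159.4] sides [np.float64(80.9), np.float64(80.0), np.float64(79.4), np.float64(80.4)] yaw [-3.3 -2.5 -2.2 -2.7] -2.7 dock [   0.7 -332.9]
[ 2.000e-01 -3.697e+02]
```

```bash
python3 -m jog '[[0.014,0,0.008,0,0,0],[0.035,0,0.02,0,0,0],[0.059,-0.001,0.034,0,0,0],[0.087,-0.001,0.05,0,0,0],[0.114,-0.001,0.066,0,0,0],[0.142,-0.002,0.082,0,0,0],[0.17,-0.002,0.098,0,0,0],[0.197,-0.002,0.114,0,0,0],[0.222,-0.003,0.128,0,0,0],[0.242,-0.003,0.14,0,0,0]]'
python3 -m jog '[[0.014,0,0.008,0,0,0],[0.035,0,0.02,0,0,0],[0.059,-0.001,0.034,0,0,0],[0.087,-0.001,0.05,0,0,0],[0.114,-0.001,0.066,0,0,0],[0.142,-0.002,0.082,0,0,0],[0.17,-0.002,0.098,0,0,0],[0.197,-0.002,0.114,0,0,0],[0.222,-0.003,0.128,0,0,0],[0.242,-0.003,0.14,0,0,0]]'
python3 - <<'E'
from h import *
st();shots("9");print(todock(r.sense()["tool_pos"][:2]))
E
```

```text
time: 11.2
tool_pos: [610.8, -126.2, 17.3]
tcp_rot: [180.0, -30.0, 85.8]
ft_force: [-0.5, -5.2, 0.2]
finger_gap: 51.1
time: 12.2
tool_pos: [615.2, -56.4, 17.3]
tcp_rot: [180.0, -30.0, 85.8]
ft_force: [0.1, -5.5, -0.4]
finger_gap: 50.8
12.2 [615.2 -56.4  17.3] [180.  -30.   85.8] [ 0.1 -5.5 -0.4] [-27.  28.  87.  28.  79. -32.] 50.8
[  -0.8 -229.1]
```

View pics/9t.png

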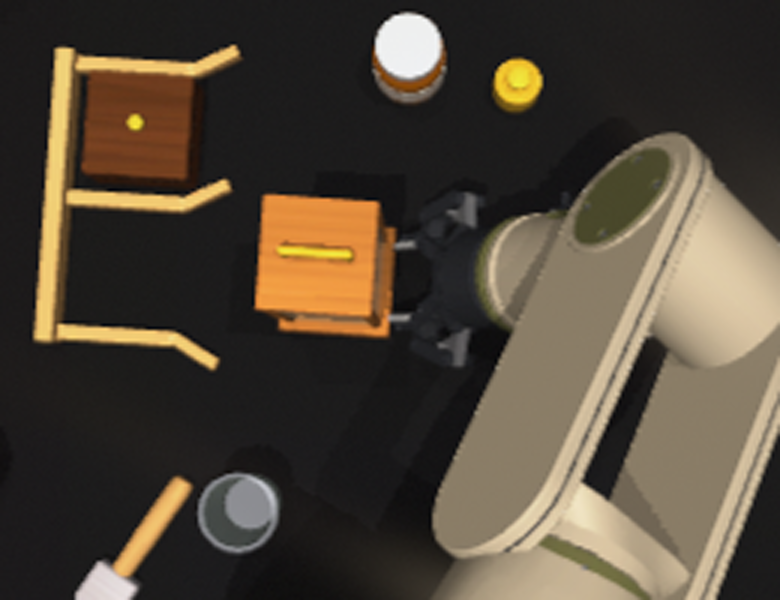

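View pics/9s.png

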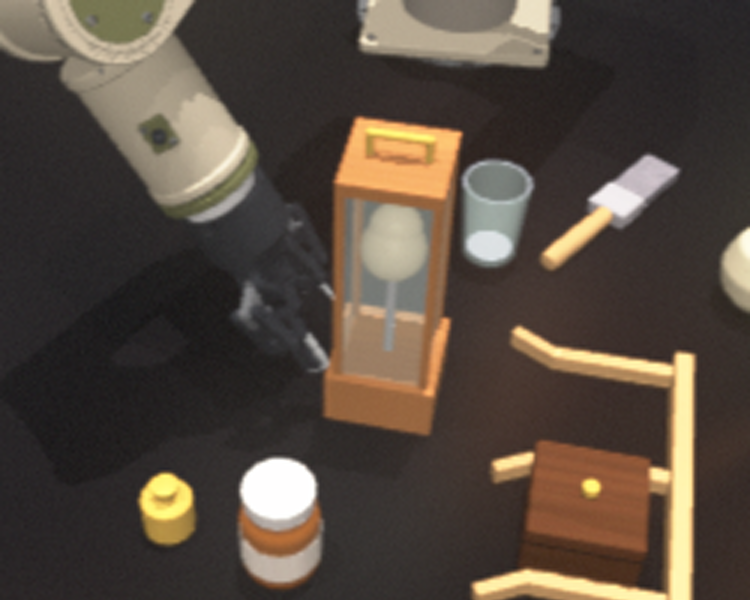

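Run:
```python
from h import *
roof(cam("top"),[(263,194),(381,201),(377,318),(257,309)])
base(cam("scene"),[(326,416),(431,432)])
```

```text
roof c [618.7 -20.4] sides [np.float64(78.4), np.float64(80.4), np.float64(79.6), np.float64(81.6)] yaw [-3.7 -2.2 -4.6 -3. ] -3.4 dock [   0.2 -193.6]
base edge [[657.3, -65.1], [661.4, 24.5]] 89.7 yaw -2.6 c [614.4 -18.2] dock [  -4.3 -191.7]
```

```bash
python3 -m jog '[[0.014,0,0.008,0,0,0],[0.035,0,0.02,0,0,0],[0.059,0.001,0.034,0,0,0],[0.087,0.002,0.05,0,0,0],[0.114,0.003,0.066,0,0,0],[0.142,0.003,0.082,0,0,0],[0.17,0.003,0.098,0,0,0],[0.197,0.003,0.114,0,0,0],[0.222,0.003,0.128,0,0,0],[0.242,0.003,0.14,0,0,0]]'
python3 - <<'E'
from h import *
st();shots("10");print(todock(r.sense()["tool_pos"][:2]))
E
```

```text
time: 13.4
tool_pos: [621.4, 12.5, 17.3]
tcp_rot: [179.9, -30.0, 85.8]
ft_force: [-0.4, -5.1, 0.8]
finger_gap: 51.1
13.4 [621.4  12.5  17.3] [179.9 -30.   85.8] [-0.4 -5.1  0.8] [-21.  26.  90.  30.  76. -27.] 51.1
[   0.4 -159.7]
```

View pics/10t.png

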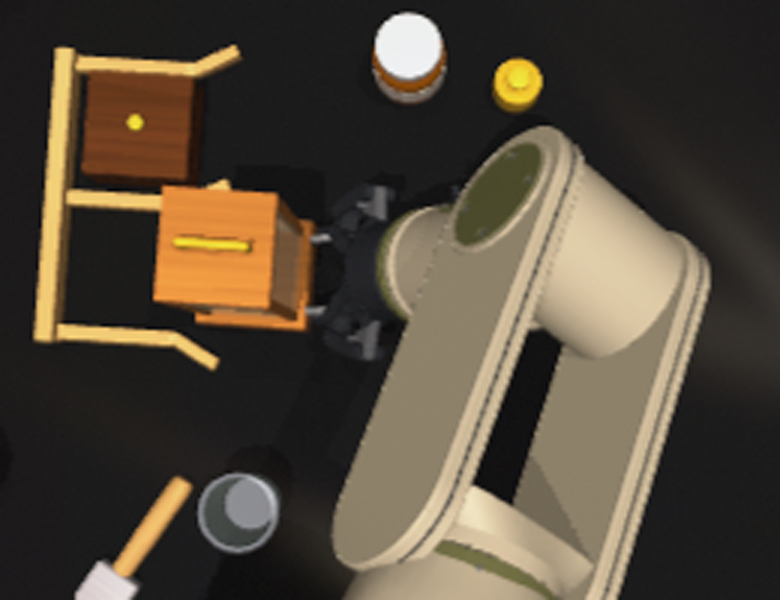

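View pics/10s.png

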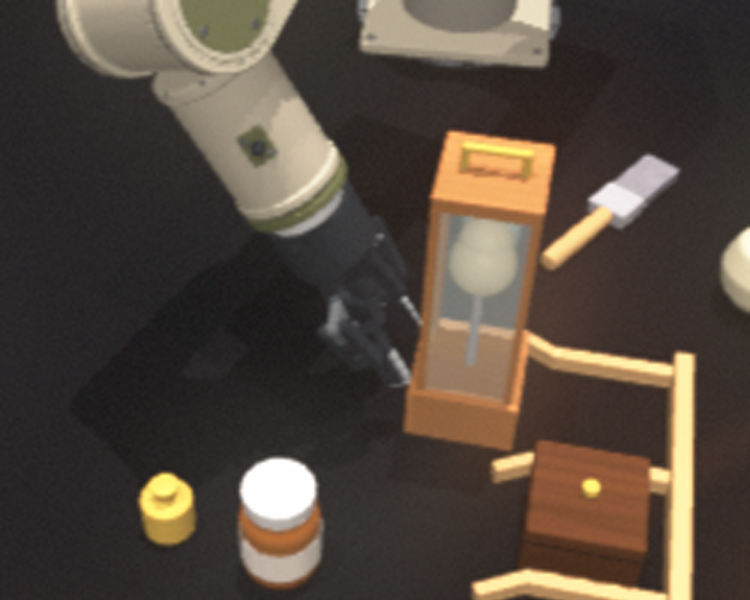

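Run:
```python
from h import *
roof(cam("top"),[(163,186),(277,193),(271,309),(154,300)])
base(cam("scene"),[(405,431),(514,448)])
```

```text
roof c [624.9  49.8] sides [np.float64(77.9), np.float64(77.8), np.float64(79.0), np.float64(79.7)] yaw [-3.9 -3.  -4.7 -4.4] -4.0 dock [   1.5 -123.1]
base edge [[663.5, 2.8], [668.1, 94.0]] 91.3 yaw -2.9 c [620.9  50.6] dock [  -2.6 -122.5]
```

```bash
python3 -m jog '[[0.014,0,0.008,0,0,0],[0.035,0,0.02,0,0,0],[0.055,0,0.032,0,0,0],[0.076,0,0.044,0,0,0],[0.097,-0.001,0.056,0,0,0],[0.118,-0.001,0.068,0,0,0],[0.139,-0.001,0.08,0,0,0]]'
python3 -m jog '[[0.014,0,0.008,0,0,0],[0.035,0,0.02,0,0,0],[0.055,0,0.032,0,0,0],[0.076,0,0.044,0,0,0],[0.09,-0.001,0.052,0,0,0],[0.104,-0.001,0.06,0,0,0]]'
python3 - <<'E'
from h import *
st();shots("11");print(todock(r.sense()["tool_pos"][:2]))
E
```

```text
time: 14.3
tool_pos: [624.1, 51.9, 17.2]
tcp_rot: [179.9, -30.0, 85.7]
ft_force: [-0.2, -4.6, -0.1]
finger_gap: 51.1
time: 14.9
tool_pos: [625.9, 82.3, 17.3]
tcp_rot: [180.0, -30.0, 85.8]
ft_force: [0.1, -5.1, -0.3]
finger_gap: 51.3
14.9 [625.9  82.3  17.3] [180.  -30.   85.8] [ 0.1 -5.1 -0.3] [-15.  24.  92.  31.  73. -23.] 51.3
[  0.1 -90. ]
```

View pics/11t.png

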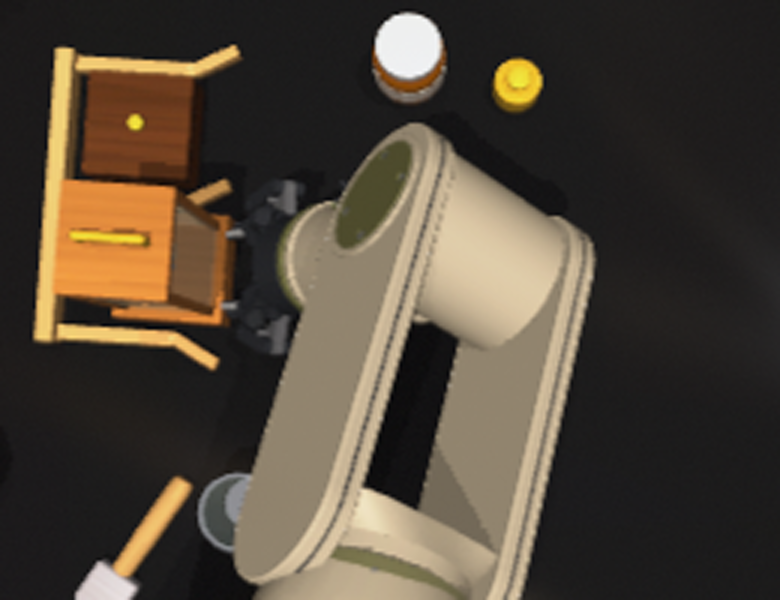

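View pics/11s.png

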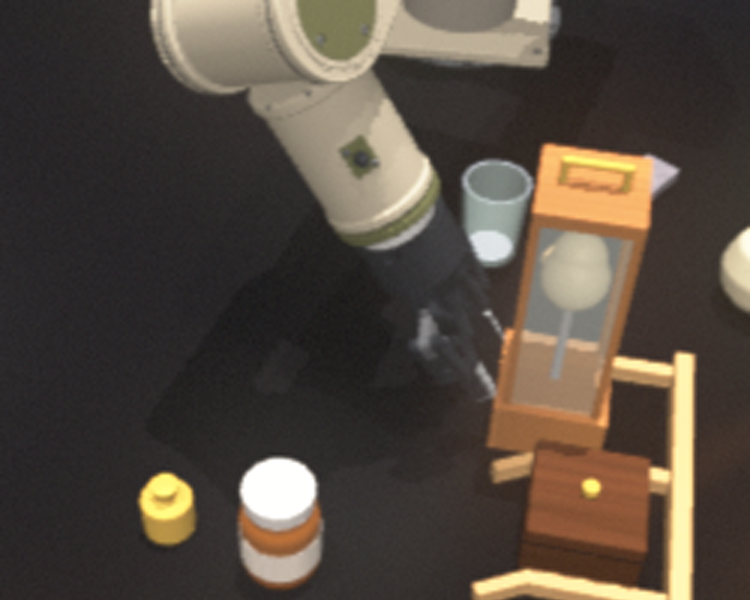

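```bash
python3 -m jog '[[0.014,0,0.008,0,0,0],[0.031,0,0.018,0,0,0],[0.049,0,0.028,0,0,0],[0.066,0,0.038,0,0,0],[0.083,-0.001,0.048,0,0,0],[0.101,-0.001,0.058,0,0,0],[0.118,-0.001,0.068,0,0,0],[0.135,-0.001,0.078,0,0,0],[0.149,-0.001,0.086,0,0,0]]'
python3 - <<'E'
from h import *
st();print(todock(r.sense()["tool_pos"][:2]))
E
python3 -m jog '[[0.007,0,0.004,0,0,0],[0.014,0,0.008,0,0,0]]'
python3 -m jog '[[0.007,0,0.004,0,0,0],[0.01,0,0.006,0,0,0]]'
python3 - <<'E'
from h import *
st();shots("12");print(todock(r.sense()["tool_pos"][:2]))
E
```

```text
time: 15.9
tool_pos: [628.8, 125.8, 17.3]
tcp_rot: [180.0, -30.0, 85.8]
ft_force: [-0.6, -4.9, -0.8]
finger_gap: 51.2
15.9 [628.8 125.8  17.3] [180.  -30.   85.8] [-0.6 -4.9 -0.8] [-11.  23.  93.  32.  71. -20.] 51.2
[  0.1 -47. ]
time: 16.1
tool_pos: [629.1, 129.5, 17.3]
tcp_rot: [180.0, -30.0, 85.8]
ft_force: [0.5, -4.9, -1.1]
finger_gap: 51.3
time: 16.3
tool_pos: [629.3, 132.4, 17.3]
tcp_rot: [180.0, -30.0, 85.8]
ft_force: [-0.9, -4.9, 0.1]
finger_gap: 51.1
16.3 [629.3 132.4  17.3] [180.  -30.   85.8] [-0.9 -4.9  0.1] [-11.  23.  93.  32.  70. -19.] 51.1
[  0.1 -40.3]
```

View pics/12t.png

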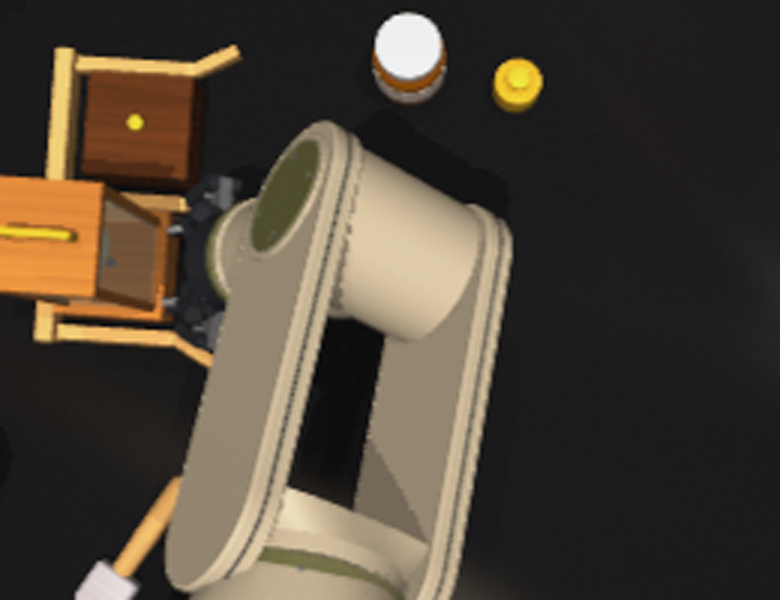

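View pics/12s.png

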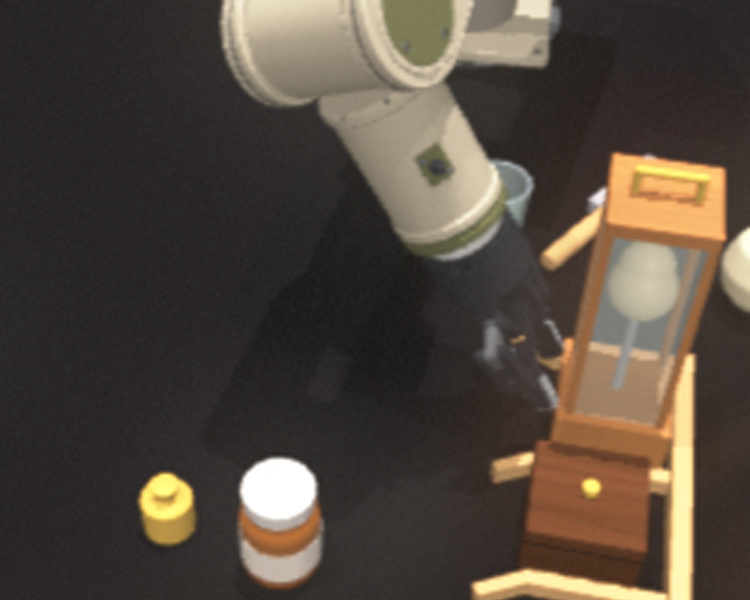

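```bash
python3 -m jog '[[0.0035,0,0.002,0,0,0],[0.007,0,0.004,0,0,0]]'
python3 -m jog '[[0.0035,0,0.002,0,0,0],[0.0035,0,0.002,0,0,0]]'
python3 -m jog '[[0.0035,0,0.002,0,0,0],[0.0035,0,0.002,0,0,0]]'
```

```text
time: 16.6
tool_pos: [629.5, 134.1, 17.3]
tcp_rot: [180.0, -30.0, 85.8]
ft_force: [-1.0, -4.9, -0.5]
finger_gap: 51.1
time: 16.8
tool_pos: [629.6, 135.4, 17.4]
tcp_rot: [179.9, -30.0, 85.8]
ft_force: [-0.3, -3.0, -1.6]
finger_gap: 50.9
time: 17.0
tool_pos: [629.7, 136.4, 17.4]
tcp_rot: [179.9, -30.0, 85.8]
ft_force: [0.9, -3.3, -1.9]
finger_gap: 51.4
```

```bash
python3 -m jog '[[0.0035,0,0.002,0,0,0],[0.0035,0,0.002,0,0,0]]'
python3 -m jog '[[0.0035,0,0.002,0,0,0],[0.0035,0,0.002,0,0,0]]'
python3 - <<'E'
from h import *
st();shots("13");print(todock(r.sense()["tool_pos"][:2]))
E
```

```text
time: 17.2
tool_pos: [629.8, 137.4, 17.4]
tcp_rot: [179.9, -30.0, 85.8]
ft_force: [-0.1, -3.9, -0.7]
finger_gap: 51.0
time: 17.4
tool_pos: [630.0, 138.0, 17.4]
tcp_rot: [179.9, -30.0, 85.8]
ft_force: [1.4, -4.7, -1.1]
finger_gap: 51.5
17.4 [630.  138.   17.4] [179.9 -30.   85.8] [ 1.4 -4.7 -1.1] [-10.  23.  93.  32.  70. -19.] 51.5
[  0.4 -34.7]
```

Run:
```python
import cv2
a=cv2.imread("pics/scene13.png");cv2.imwrite("pics/13z.png",cv2.resize(a[130:290,310:400],None,fx=3.7,fy=3.7,interpolation=2))
```

```text
(no output)
```

View pics/13z.png

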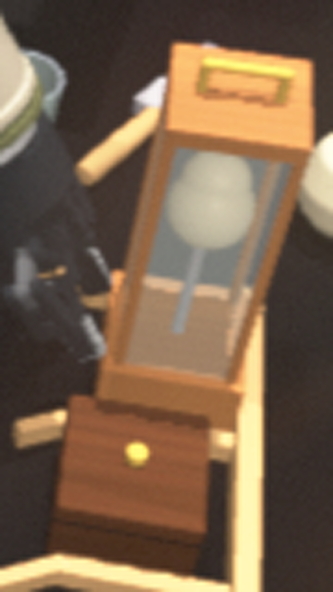

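```bash
python3 -m jog '[[0.0035,0,0.002,0,0,0],[0.0035,0,0.002,0,0,0]]'
python3 -m jog '[[0.0035,0,0.002,0,0,0],[0.0035,0,0.002,0,0,0]]'
```

```text
time: 17.7
tool_pos: [630.3, 138.2, 17.4]
tcp_rot: [179.9, -29.9, 85.8]
ft_force: [-0.2, -9.7, -1.1]
finger_gap: 51.4
time: 17.9
tool_pos: [630.4, 138.3, 17.3]
tcp_rot: [179.9, -29.9, 85.8]
ft_force: [-1.6, -13.4, -0.2]
finger_gap: 51.4
```

```bash
python3 -m jog '[[0.0035,0,0.002,0,0,0],[0.007,0,0.004,0,0,0],[0.007,0,0.004,0,0,0],[0.007,0,0.004,0,0,0]]'
python3 - <<'E'
from h import *
st();shots("14");print(todock(r.sense()["tool_pos"][:2]))
E
```

```text
time: 18.3
tool_pos: [630.5, 138.5, 17.2]
tcp_rot: [179.9, -29.8, 85.7]
ft_force: [-5.5, -23.7, 3.6]
finger_gap: 51.5
18.3 [630.5 138.5  17.2] [179.9 -29.8  85.7] [ -5.5 -23.7   3.6] [-10.  23.  93.  32.  70. -18.] 51.5
[  0.9 -34.2]
```

Firmly on the stop. Back off straight, slowly first, then clear and look.

```bash
python3 -m jog '[[-0.01,0,-0.006,0,0,0],[-0.02,0,-0.012,0,0,0],[-0.05,0,-0.03,0,0,0],[-0.12,0,-0.07,0,0,0],[-0.25,0,-0.145,0,0,0],[-0.4,0,-0.23,0,0,0],[-0.55,0,-0.318,0,0,0],[-0.7,0,-0.404,0,0,0],[-0.8,0,-0.5,0,0,0],[-0.8,0,-0.6,0,0,0]]'
python3 - <<'E'
from h import *
st();o=shots("15")
t=o["top"]["pixels"][:,:,::-1]
cv2.imwrite("pics/15d.png",cv2.resize(t[80:220,60:220],None,fx=4.5,fy=4.2,interpolation=2))
a=o["scene"]["pixels"][:,:,::-1]
cv2.imwrite("pics/15z.png",cv2.resize(a[130:300,300:420],None,fx=3.5,fy=3.5,interpolation=2))
E
```

```text
time: 19.4
tool_pos: [609.9, -107.9, 45.4]
tcp_rot: [-179.8, -30.1, 85.5]
ft_force: [0.5, -0.2, 0.0]
finger_gap: 51.2
19.4 [ 609.9 -107.9   45.4] [-179.8  -30.1   85.5] [ 0.5 -0.2  0. ] [-31.  28.  83.  27.  84. -33.] 51.2
```

View pics/15d.png

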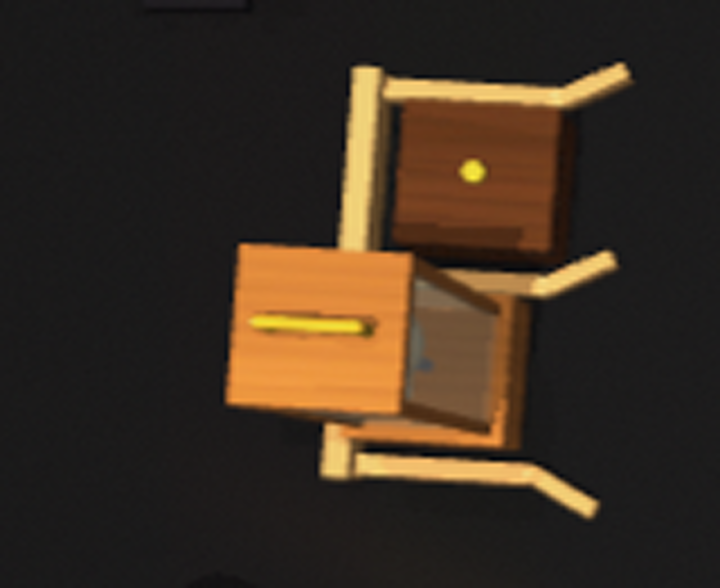

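View pics/15z.png

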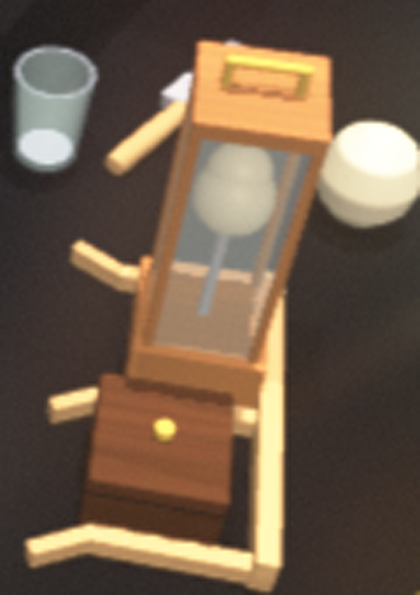

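View pics/top15.png

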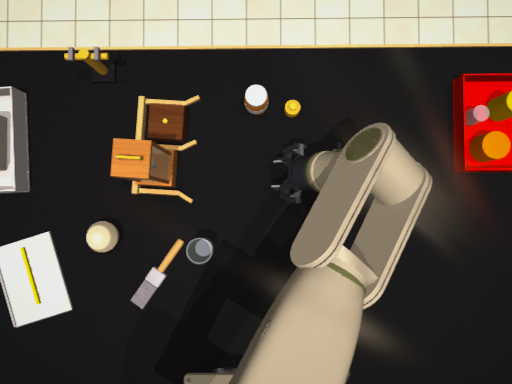

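Run:
```python
from h import *
s=cam("top")
sc=lambda L,z:ray(s,np.array(L)/[4.5,4.2]+[60,80]-0.4,z)
a=sc([(240,243),(413,253),(402,413),(228,404)],252)
print("roof",a.mean(0),todock(a.mean(0)),[np.round((np.degrees(np.arctan2(*(a[(i+1)%4]-a[i])[::-1]))+45)%90-45,1) for i in range(4)],[np.linalg.norm(a[i]-a[i-1]).round(1) for i in range(4)])
for z,L in((50,[(507,297),(497,443)]),(0,[(527,300),(518,447)])):
    b=sc(L,z);print(z,[todock(p) for p in b])
```

```text
roof [634.20282874 174.17903136] [2.1 1.6] [np.float64(-3.9), np.float64(-3.4), np.float64(-3.5), np.float64(-3.6)] [np.float64(78.7), np.float64(79.0), np.float64(78.1), np.float64(79.2)]
50 [array([ 45.7, -39.4]), array([-41.3, -40.2])]
0 [array([ 50.3, -40.7]), array([-41.2, -42. ])]
```

```bash
python3 -c "
from bench import r
print(r.hand_in())"
```

```text
the job is handed in; nothing more can be done
None
```

The skull case is standing upright in the empty bay against the back stop, and I handed the job in at about 19.5 s. I pushed it across the bench into line with the bay, turning it to match the dock. Then I went round behind it and pushed it straight in, with the fingers part closed and touching only the plinth.

**Against the stop:** at the end the fingers stopped moving while the push rose from about 5 N to 24 N, which is what contact with the stop should look like.

**Position:** after I backed the arm off, the roof in the top view put the case at about x = +2 mm, y = +2 mm in the dock's frame. It was turned about 0.4° from the dock.

**Disagreement:** edges of the plinth's -y side in the top view gave y about 3 to 5 mm, further in than the stop allows. I take this as camera and calibration error and trust the contact with the stop.

**Bench and arm:** in the last pictures the other things looked where they started, judged by eye only. The arm is clear of everything, and the wrist force reads about zero.

**Not measured:** I could not measure contact with the glazed part. The pictures only showed the gripper's body standing clear of it.

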